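# Load the last blood tube, then lid and clamp the bench mixer

## Task

Close up the tube mixer: first lay the purple-capped tube from the grey cradle in the mixer's free lane (the one with the green strip), well centred along the lane, either way round; then put the blue lid squarely on the tray, seated all the way down, and last swing the red clamp arm down until its foot rests on the lid. Set the tube and the lid down rather than dropping them, leave the two red-capped tubes in their lanes, and do not disturb the jar or the carton.

Things in the scene. Friction and masses are not known exactly. Their poses are not given: they have to be found in the camera images.
- mixer: Tube mixer, fixed: grey housing 130 (x) x 280 (y), 35 high; white open tray on it, 126 (x) x 176 (y) outside, walls 5, inner floor 40 and rim 81 above the table. Origin: on the table under the tray's middle; z up, x along the lanes, y towards the clamp post (34 x 20, at y 117 to 137, 105 high). Lanes at y = -44, 0, 44. The seated lid's origin is 73 above this origin.
- free_lane: Green strip 112 x 26 x 1.6 on the tray floor of the one empty lane (any of three). Origin: lane's middle, 40 above the table; x along the lane. Each lane has two white V-notches at x = -22, 22 (6 thick, 29 wide, tops 29 above this origin) that centre a tube lying along x, its axis 25 above this origin; fingers fit between the notches.
- purple: Purple-capped tube to load, 100 long, glass 13 in diameter, cap 17 in diameter over the last 20 at the +x end; 20 g. Origin: on the axis at mid-length; x along the tube towards the cap. Starts in the cradle, axis 35 above the table. Grip the glass at mid-length, between the notches.
- cradle: Grey cradle fixed to the table: base 110 (x) x 40 (y) x 6 high, two V-notches at x = -22, 22 (6 thick, 29 wide, tops 39 high) holding the purple tube along x. Origin: centre of its underside, on the table.
- lid: Loose blue lid 140 (x) x 190 (y), about 240 g, starts flat on the table. Skirt 8 deep, 132 x 182 inside: goes around the tray with 3 play each side. Plate top 13 above the origin. Origin: centre of the skirt's lower edge, z up; seated it is 73 above the mixer's origin with x along the mixer's x (or a half turn). Black bar handle in the middle: 60 along x, 14 thick in y, up to 50 above the origin.
- lid_handle (a point): Centre of the top face of the lid's bar handle, 50 above the lid's origin; axes as the lid's.
- clamp (a joint): Red clamp arm's angle (rad): 0 = shut, level along the mixer's -y, foot on the seated lid; grows as the arm swings up and outwards (pi/2 upright; starts leaning outwards at 1.85 to 2.1, stop at 2.25), its end then up to 178 above the table. Friction (0.12 N m, about 2 N at the pad) holds it wherever it is left; it does not lock. With no lid it goes a little past 0.
- clamp_hinge (a point): Point on the clamp's hinge axis in the middle of the post, 97 above the table, at y = 125 in the mixer's frame; axes as the mixer's; the hinge runs along x.
- clamp_pad (a point): Point on the outer (upper when shut) face of the red clamp arm, 66 from the hinge, over its foot. The arm is 16 wide, 8 thick (hinge axis at mid-thickness), 80 long from the hinge; the foot, 16 in diameter, sticks out 7 from the inner face. Push the arm over from its outer face, then press down here.
- red_a: Red-capped tube, same size as the purple one, lying in one of the lanes; stays there. Origin on its axis at mid-length, x towards the cap.
- red_b: The other red-capped tube, likewise.
- jar: Bystander: specimen jar with orange cap, 48 in diameter, 65 high, loose. Origin: centre of its underside.
- carton: Bystander: cardboard carton 50 x 70 x 45 high, loose. Origin: centre of its underside.
Mind the look-alikes: they are no part of the job. Leave any black, brown or turquoise look-alike of the purple alone.

How it is judged:
By the outcome, as a careful person would: the job done as asked, in the order asked, and still so for the second after the job is handed in, with the robot touching nothing.
It also fails if it takes over 72 s, if anything falls off the work surface, if the arm or the gripper's body presses on something with over 40 N, if the wrist force passes 120 N, or if a joint passes its speed limit or range.

## Robot

A 6-joint arm with a two-finger parallel gripper is mounted at the origin on the work surface. World frame = base frame: x ahead of the robot, y to its left, z up, the work surface at z = 0. Lengths are in m, angles in rad, forces in N, time in s.
With the tool pointing down it reaches from about 0.375 to 0.825 m from the base axis. Payload 5.5 kg.
Tool frame: the origin (TCP) lies on the centre line of the jaws, within the pads' length; the fingertips stand 25 mm ahead of it and the grasp point (between the pads) lies 6 mm ahead of it; z points along the fingers, y is the line along which they close (so a half turn about z gives the same grasp; the last joint's range is limited). The gripper opens to 85 mm and grips with 20 to 120 N. Pads are 22 mm wide; open, the fingers measure 114 mm over their backs; the gripper's body (76 mm by 85 mm) begins 54 mm behind the grasp point. The pads swing forward as they close: fully open they stand 13 mm farther back than shut.
Start: joints at [1.266, 0.314, -0.047, 1.21, 0, 1.571], TCP at [0.18, 0.572, 0.256] pointing down, gripper open.
Joint ranges: [-2.67, 2.67], [-0.69, 1.73], [-1.03, 1.25], [-2.08, 2.16], [-1.42, 1.45], [-3.14, 3.14]. Speed limits (rad/s): [2.39, 2.39, 3.01, 3.14, 3.14, 3.14].

## Interface

Orientations are given as a unit quaternion [w, x, y, z].
In Python, from cell import manip, kinematics, grab_frame, camera_info, close_job, models gives the robot as it stands. The module is installed in compiled form; this text tells all that it offers. Calls block until the motion is done:
- manip.move_pose(position, orientation): joint-space move of the TCP to a pose.
- manip.movel(position, vel=0.15, attitude=None): straight line of the TCP; attitude=None keeps the orientation; vel is the mean speed in m/s.
- manip.movej(angles): joint-space move.
- manip.gripper_to(opening, f_grip=None): opening from 0.0 (shut) to 1.0 (fully open); f_grip is the grip in N (None keeps the last); returns when the fingers have stopped.
- manip.hold(seconds).
- kinematics.solve_ik(position, orientation): joint angles nearest the present ones, or None.
- manip.get_obs(): the state.
- grab_frame(name): name is "scene" or "top"; returns the picture (400x640x3 uint8, red, green, blue); there is no depth.
- camera_info(name): a dict with "fovy" (degrees; the focal length in pixels is half the picture's height over the tangent of half this angle, whatever the lens; pixels are square), "cx", "cy" (the principal point, pixels), "rvec" (rotation vector, rad) and "tvec" (3), from world to camera coordinates, as OpenCV has them. Camera axes: x right, y down, z forward; pixel columns grow to the right and rows downward; lengths in m; the calibration is good to about 2 mm. A picture is of the moment at which its call begins. camera_info takes no time and is no camera call.
A pose or a line that the arm cannot do raises manip.PlanningError and nothing moves.
- close_job(): hands the job in; it is judged then, once.
Trained networks look in the newest picture that a camera, given by its name, has taken for a name from the list of things; names that differ only in an ending like _2 or _b are one class to them, and where a whole thing is asked for, a point or a joint stands for the part that bears it (a point fixed in the world has none). Each returns a list of dicts, best first, with "p" (0 to 1); they miss things now and then, are a little off and sometimes report something else, mostly with a low value. They report only what shows in the picture. A call takes as long as a camera call. They do not tell look-alikes from the thing itself.
- models.boxes_of(target, camera): "rect" ([left, top, right, bottom] in pixels, round what is visible of it).
The state is a dict: "time": time; "joint_positions": joint angles; "qd": joint speeds; "effort": joint torques, N m; "tool_pos": TCP position; "tool_rot": TCP orientation; "ft_force": force on the tool from outside, world axes, zero at the start; "moment": the same for the moment, N m; "gripper_width": opening from 0.0 (shut) to 1.0 (fully open); "gripper_force": force on a finger pad.
Only numpy, scipy, OpenCV 4.12 (cv2) and the standard library are available. Lean on these libraries where they do the work, as an engineer would, in place of code of your own. Each camera call takes 0.05 s, during which the arm holds its last target. There are 200 camera calls.

## Working session

There is one attempt and no reset: what is moved stays moved. The work goes in short steps, each a Python script; the robot and the scene stay as the last script left them, time stands still between calls to the robot, and variables do not carry over. Pictures are saved under pics/ and viewed, at most 10 in all, crops included, and the job is handed in when it is done.

```bash
mkdir -p pics; python3 - <<'E'
from cell import *
import cv2
for c in ["scene","top"]:
    im=grab_frame(c); cv2.imwrite(f"pics/{c}0.png",im[:,:,::-1])
    print(c,camera_info(c))
    for t in ["mixer","free_lane","purple","cradle","lid","lid_handle","clamp","red_a","jar","carton"]:
        print(t,[(round(d["p"],2),[round(float(v)) for v in d["rect"]]) for d in models.boxes_of(t,c)])
print(manip.get_obs()["time"],manip.get_obs()["tool_rot"])
E
```

```text
scene {'fovy': 57.71567444648387, 'cx': 318.642895674544, 'cy': 203.1100903815533, 'rvec': array([ 1.77810149,  1.46812896, -0.76886182]), 'tvec': array([-0.0588384 , -0.211124  ,  1.36482392])}
mixer [(0.82, [222, 206, 350, 300]), (0.28, [323, 190, 341, 221])]
free_lane [(0.7, [245, 249, 254, 270])]
purple [(0.68, [169, 254, 211, 262]), (0.57, [224, 209, 262, 228]), (0.45, [224, 192, 257, 207])]
cradle [(0.68, [225, 220, 265, 240])]
lid [(0.98, [365, 234, 456, 279]), (0.24, [326, 195, 342, 221])]
lid_handle [(0.87, [367, 236, 454, 280])]
clamp [(0.55, [322, 210, 340, 238])]
red_a [(0.64, [326, 193, 342, 220]), (0.62, [262, 236, 271, 269]), (0.49, [284, 236, 293, 263])]
jar [(0.87, [324, 191, 341, 221]), (0.39, [217, 208, 351, 301])]
carton [(0.76, [389, 196, 416, 222])]
top {'fovy': 46.023575773455335, 'cx': 315.43896794129324, 'cy': 199.46127224044685, 'rvec': array([ 2.18290331, -2.16476259,  0.0801314 ]), 'tvec': array([-0.02312105,  0.48414043,  1.08441926])}
mixer [(0.86, [308, 102, 428, 170]), (0.6, [357, 113, 367, 158])]
free_lane [(0.88, [394, 116, 407, 161]), (0.2, [361, 112, 365, 157])]
purple [(0.75, [389, 206, 429, 221]), (0.68, [386, 263, 427, 280]), (0.68, [199, 197, 233, 223]), (0.64, [339, 232, 358, 274]), (0.51, [440, 168, 483, 184])]
cradle [(0.71, [381, 199, 426, 227])]
lid [(0.92, [200, 102, 285, 171])]
lid_handle [(0.81, [198, 100, 285, 171])]
clamp [(0.68, [311, 115, 330, 134]), (0.67, [306, 105, 428, 169])]
red_a [(0.65, [384, 116, 386, 152]), (0.53, [362, 109, 367, 156])]
jar [(0.89, [290, 209, 311, 231]), (0.59, [308, 106, 426, 169])]
carton [(0.61, [199, 196, 233, 221])]
1.1 [-1.55400192e-05  1.51808733e-01  9.88409889e-01  3.83241585e-06]
```

View pics/top0.png

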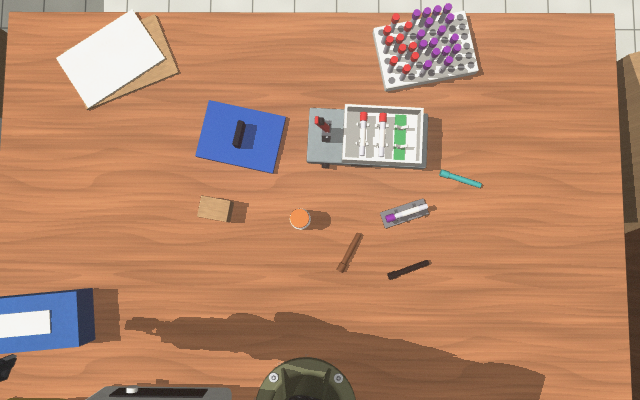

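View pics/scene0.png

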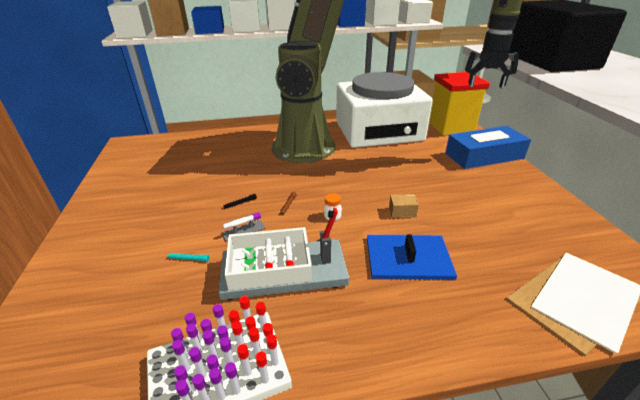

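Top view: mixer at about (368,137), its free green lane at (400,138) and red tubes at (363,134) and (382,134). The lid is at (242,136), the jar at (300,218) and the carton at (215,208).

These could be taken for the purple tube (top pixels):
- cradle tube, white with a purple cap: (405,213)
- turquoise stick: (461,178)
- brown stick: (349,252)
- black stick: (408,270)
- purple-capped tubes standing in the rack: (430,30)

By the description I choose the cradle tube at (405,213), and I'll check it in a close crop.

```bash
python3 - <<'E'
import cv2
a=cv2.imread("pics/top0.png")[95:235,300:490]
cv2.imwrite("pics/crop_top.png",cv2.resize(a,None,fx=4,fy=4,interpolation=cv2.INTER_CUBIC))
a=cv2.imread("pics/scene0.png")[190:305,205:355]
cv2.imwrite("pics/crop_scene.png",cv2.resize(a,None,fx=5,fy=5,interpolation=cv2.INTER_CUBIC))
E
```

```text
(no output)
```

View pics/crop_top.png

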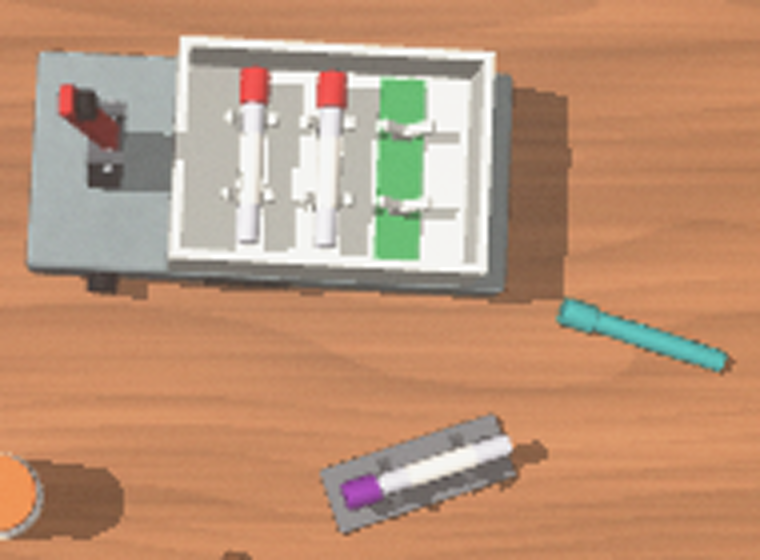

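View pics/crop_scene.png

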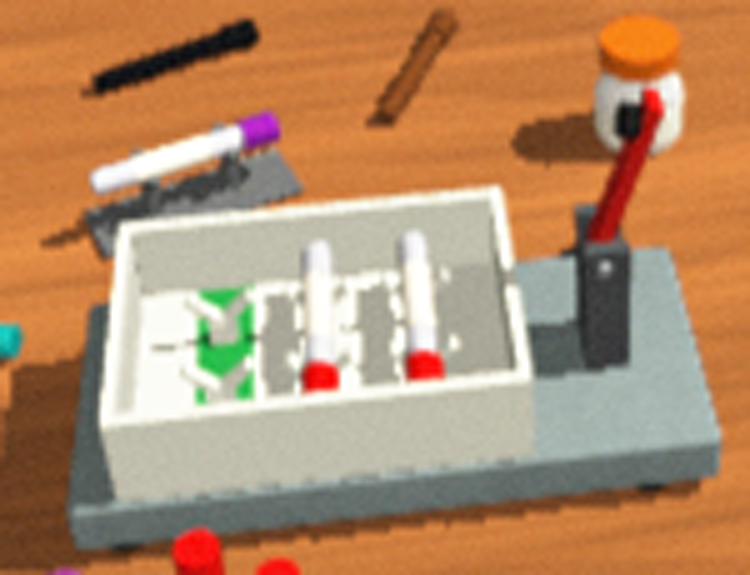

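The crops confirm it: the cradle tube has white glass and a purple cap (top crop (360,491)), with the glass end at (511,443). The tray rim corners are sharp in both views. The free lane is the one farthest from the post.

```bash
cat > h.py <<'E'
from cell import *
import cv2, numpy as np
from scipy.optimize import least_squares
CI={c:camera_info(c) for c in("scene","top")}
def proj(c,P):
    i=CI[c]; f=200/np.tan(np.radians(i["fovy"]/2))
    K=np.array([[f,0,i["cx"]],[0,f,i["cy"]],[0,0,1.]])
    return cv2.projectPoints(np.asarray(P,float).reshape(-1,3),i["rvec"],i["tvec"],K,None)[0][:,0]
def ray(c,px,z):
    i=CI[c]; f=200/np.tan(np.radians(i["fovy"]/2)); R=cv2.Rodrigues(i["rvec"])[0]
    d=R.T@np.array([(px[0]-i["cx"])/f,(px[1]-i["cy"])/f,1]); o=-R.T@i["tvec"]
    return o+d*(z-o[2])/d[2]
def place(p,L):
    c,s=np.cos(p[2]),np.sin(p[2]); L=np.asarray(L,float)
    return np.c_[p[0]+c*L[:,0]-s*L[:,1],p[1]+s*L[:,0]+c*L[:,1],L[:,2]]
def fit(obs,x0):
    "obs: {cam:(local pts, pixels)}"
    r=lambda p:np.concatenate([(proj(c,place(p,L))-np.asarray(U)).ravel() for c,(L,U) in obs.items()])
    s=least_squares(r,x0,x_scale=[.01,.01,.1]); return s.x,r(s.x).round(1)
def quad(c,im,rect,lo,hi):
    "corners of a colour blob's outline, lines fitted to each side"
    l,t,r,b=rect; m=cv2.inRange(cv2.cvtColor(im,cv2.COLOR_RGB2HSV)[t:b,l:r],lo,hi)
    return m
def down(yaw):
    "tool down, tool y (closing line) at world angle yaw+pi/2"
    return np.array([0,np.cos(yaw/2),np.sin(yaw/2),0])
E
python3 - <<'E'
from h import *
ut=lambda a:(np.array(a)+.5)/4-.5+[300,95]
us=lambda a:(np.array(a)+.5)/5-.5+[205,190]
q=np.array([[.063,.088,.081],[.063,-.088,.081],[-.063,-.088,.081],[-.063,.088,.081]])
T=(np.r_[q,[[.065,.137+.003,.035],[-.065,.140,.035]]],ut([(181,37),(495,50),(488,273),(168,262),(40,52),(27,268)]))
S=(q[[2,3,0,1]],us([(118,222),(502,188),(532,376),(104,420)]))
for o in ({"top":T},{"scene":S},{"top":T,"scene":S}): print("mixer",*fit(o,[.65,-.15,0]))
t=np.array([[.05,0,.035],[-.05,0,.035]])
T=(t,ut([(341,493),(511,443)])); S=(t,us([(279,123),(93,184)]))
for o in ({"top":T},{"scene":S},{"top":T,"scene":S}): print("tube",*fit(o,[.45,-.22,1.5]))
import cv2
for c,rc in(("top",(185,90,300,185)),("scene",(355,220,470,295))):
    im=cv2.imread(f"pics/{c}0.png"); l,t0,r,b=rc
    h=cv2.cvtColor(im[t0:b,l:r],cv2.COLOR_BGR2HSV); m=cv2.inRange(h,(105,150,60),(130,255,255))
    m=cv2.morphologyEx(m,cv2.MORPH_CLOSE,np.ones((15,15)))
    cn=max(cv2.findContours(m,0,2)[0],key=cv2.contourArea)
    print(c,(cv2.approxPolyDP(cn,6,True)[:,0]+[l,t0]).tolist(), cv2.minAreaRect(cn))
for c in CI: print(c, -cv2.Rodrigues(CI[c]["rvec"])[0].T@CI[c]["tvec"])
im=cv2.imread("pics/top0.png"); a=cv2.resize(im[90:185,185:300],None,fx=6,fy=6,interpolation=cv2.INTER_CUBIC)
cv2.imwrite("pics/lid.png",a)
E
```

```text
mixer [ 0.62923173 -0.16026869 -0.03933767] [-4.1  0.1 -4.4  0.3 -4.3 -0.  -3.4 -0.9  8.2  0.1  8.8  0.7]
mixer [ 0.62541538 -0.16836254 -0.0478312 ] [ 0.6 -0.1 -0.1 -0.6  0.3 -0.  -0.6  0.5]
mixer [ 0.62815627 -0.1636986  -0.04341564] [-2.5  0.4 -2.8  0.9 -2.9  0.6 -1.9 -0.6  9.8  0.3 10.1  1.   2.5  0.5
  1.9 -0.2  2.8  0.5  1.8  1.3]
tube [ 0.4566048  -0.22852721  1.86431608] [ 0.5 -0.1 -0.5  0.2]
tube [ 0.45216958 -0.22747471  1.89196514] [-0.3  0.2  0.3 -0.2]
tube [ 0.45558502 -0.22796676  1.8701803 ] [ 0.3  0.4 -0.8  0.5 -0.3  1.2 -0.   0.4]
top [[209, 101], [196, 154], [272, 170], [284, 117]] ((54.962257385253906, 45.8941535949707), (78.97335052490234, 57.17527389526367), 12.380756378173828)
scene [[368, 235], [372, 277], [456, 276], [441, 236]] ((57.0, 36.5), (43.0, 88.0), 90.0)
scene [ 1.22418614 -0.15989244  0.62175746]
top [ 0.39202287 -0.03051684  1.12083828]
```

View pics/lid.png

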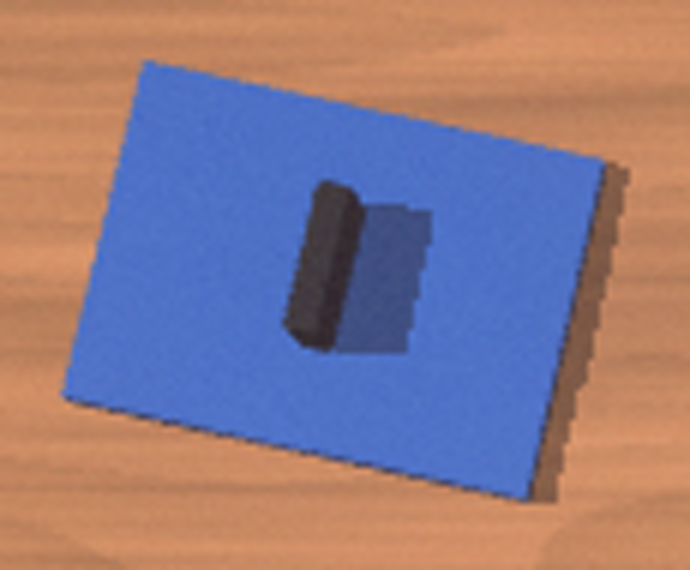

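Lid crop: the corners are at (147,61), (605,160), (530,500) and (63,400) in crop pixels. The handle top is near (322,262), running along the lid's short direction.

```bash
python3 - <<'E'
from h import *
ut=lambda a:(np.array(a)+.5)/4-.5+[300,95]
us=lambda a:(np.array(a)+.5)/5-.5+[205,190]
q=np.array([[.063,.088,.081],[.063,-.088,.081],[-.063,-.088,.081],[-.063,.088,.081]])
T=(q,ut([(181,37),(495,50),(488,273),(168,262)]))
S=(q[[2,3,0,1]],us([(118,222),(502,188),(532,376),(104,420)]))
for o in ({"top":T},{"scene":S},{"top":T,"scene":S}): print("mixer",*fit(o,[.65,-.15,0]))
q=np.array([[.07,.095,.013],[.07,-.095,.013],[-.07,-.095,.013],[-.07,.095,.013]])
T=(q,(np.array([(147,61),(605,160),(530,500),(63,400)])+.5)/6-.5+[185,90])
S=(q[[2,3,0,1]],np.array([[368,235],[441,236],[455,277],[372,277]]))
S=(q[[2,3,0,1]],np.array([[368,235],[441,236],[455.5,274],[370,274]]))
for o in ({"top":T},{"scene":S},{"top":T,"scene":S}): print("lid",*fit(o,[.65,.15,-.2]))
tw=lambda n,c:[(round(d["p"],2),ray(c,((d["rect"][0]+d["rect"][2])/2,(d["rect"][1]+d["rect"][3])/2),.03).round(3)) for d in models.boxes_of(n,c)]
for n in("jar","carton"): print(n,tw(n,"top")[:2])
print(manip.get_obs()["time"])
E
```

```text
mixer [ 0.62893875 -0.16933691 -0.03716422] [-0.2  0.3 -0.4  0.4 -0.2  0.   0.8 -0.7]
mixer [ 0.62541538 -0.16836254 -0.0478312 ] [ 0.6 -0.1 -0.1 -0.6  0.3 -0.  -0.6  0.5]
mixer [ 0.62770906 -0.16879164 -0.04163467] [-0.3  0.7 -0.5  1.1 -0.6  0.8  0.4 -0.3  0.2  0.8 -0.4 -0.1  0.4  0.6
 -0.7  1.5]
lid [ 0.6354811   0.1613909  -0.20679879] [-0.3  0.2  0.3  0.  -0.1 -0.   0.1 -0.2]
lid [ 0.63313871  0.16114655 -0.22394449] [-1.5 -1.3  0.3 -1.1  0.4  1.7  0.6 -0. ]
lid [ 0.63457177  0.1610626  -0.21370824] [ 0.1  0.3  0.6  0.7 -0.2  0.6  0.1 -0.1 -1.6 -0.7  0.1 -1.   0.9  1.9
  1.1  0.8]
jar [(0.89, array([0.436, 0.015, 0.03 ])), (0.59, array([ 0.631, -0.138,  0.03 ]))]
carton [(0.61, array([0.461, 0.212, 0.03 ]))]
1.2
```

```bash
cat >> h.py <<'E'
MIX=np.array([.6275,-.1689,-.041])
def best(pos,yaws):
    "orientation (of equivalent yaws) with the smallest wrist travel"
    q0=np.array(manip.get_obs()["joint_positions"]); c=[]
    for y in yaws:
        j=kinematics.solve_ik(pos,down(y))
        if j is not None: c.append((abs(np.array(j)-q0).max(),y))
    return min(c)[1]
def ft(): return np.array(manip.get_obs()["ft_force"]).round(2)
def say(*a):
    o=manip.get_obs(); print(*a,"t",round(o["time"],1),"pos",np.round(o["tool_pos"],4),"F",np.round(o["ft_force"],1),"w",round(o["gripper_width"],3))
E
python3 - <<'E'
from h import *
tx,ty,tyaw=.4545,-.228,1.877
y=best([tx,ty,.2],[tyaw,tyaw-np.pi]); print("yaw",y)
manip.move_pose([tx,ty,.25],down(y)); manip.gripper_to(.6,25); say()
manip.movel([tx,ty,.10],.25); manip.movel([tx,ty,.041],.08); say()
manip.gripper_to(0,25); say("grip")
for c in CI: cv2.imwrite(f"pics/g_{c}.png",grab_frame(c)[:,:,::-1])
manip.movel([tx,ty,.15],.2); say("lift")
E
```

```text
yaw 1.877
t 4.6 pos [ 0.4545 -0.2279  0.25  ] F [0.1 0.5 0.8] w 0.595
t 6.2 pos [ 0.4549 -0.2282  0.0414] F [-0.6 -0.7  0.7] w 0.598
grip t 6.7 pos [ 0.4529 -0.2287  0.0413] F [-5.5 -2.4  4.8] w 0.139
lift t 7.5 pos [ 0.4542 -0.2278  0.1493] F [-0.3 -0.2 -0.5] w 0.138
```

```bash
sed -i 's/^MIX=.*/MIX=np.array([.6260,-.1686,-.043])/' h.py; python3 - <<'E'
from h import *
p=place(MIX,[[0,-.044,0]])[0]
y=best([p[0],p[1],.2],[MIX[2],MIX[2]+np.pi,MIX[2]-np.pi]); print("yaw",y,p)
manip.move_pose([p[0],p[1],.2],down(y)); manip.movel([p[0],p[1],.10],.2); say()
for c,(l,t,r,b) in(("top",(335,95,435,175)),("scene",(215,180,335,295))):
    im=grab_frame(c)[:,:,::-1]; cv2.imwrite(f"pics/h_{c}.png",im)
a=cv2.imread("pics/h_top.png")[95:175,335:435]; b=cv2.imread("pics/h_scene.png")[185:285,215:340]
a=cv2.resize(a,(500,400),interpolation=2); b=cv2.resize(b,(500,400),interpolation=2)
cv2.imwrite("pics/hov.png",cv2.resize(np.hstack([a,b]),(800,320)))
E
```

```text
yaw 3.098592653589793 [ 0.62410858 -0.21255933  0.        ]
t 9.1 pos [ 0.6242 -0.2129  0.1008] F [0.  0.8 0.2] w 0.14
```

View pics/hov.png

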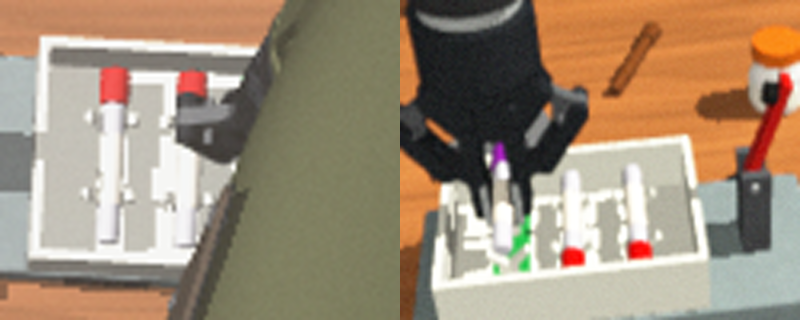

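The top view is blocked by the arm. The scene view shows the tube over the green lane, held level (glass end at about (502,248)). Next I lower it carefully.

```bash
python3 - <<'E'
from h import *
print(proj("scene",place(MIX,[[.05,-.044,.095],[-.05,-.044,.095]])))
p=np.array(place(MIX,[[0,-.044,0]])[0]); f0=ft(); 
manip.movel([p[0],p[1],.078],.08); say()
for z in np.arange(.076,.0675,-.001):
    manip.movel([p[0],p[1],z],.03); d=ft()-f0; print(round(z,3),d)
    if d[2]>2.5: break
say("down")
manip.gripper_to(.3); say("open"); 
manip.movel([p[0],p[1],.10],.1); manip.movel([p[0],p[1],.2],.3)
j=np.array(manip.get_obs()["joint_positions"]); j[0]+=.65; manip.movej(list(j)); say()
for c in CI: cv2.imwrite(f"pics/p_{c}.png",grab_frame(c)[:,:,::-1])
a=cv2.imread("pics/p_top.png")[95:175,335:435]; b=cv2.imread("pics/p_scene.png")[195:295,215:340]
cv2.imwrite("pics/placed.png",np.hstack([cv2.resize(a,(400,320),interpolation=2),cv2.resize(b,(400,320),interpolation=2)]))
E
```

```text
[[246.06744675 262.5187499 ]
 [246.98719111 231.23858558]]
t 9.6 pos [ 0.6234 -0.2123  0.0771] F [ 0.3 -0.6 -0. ] w 0.136
0.076 [ 1.02 -0.53 -1.01]
0.075 [ 1.64 -1.36 -1.2 ]
0.074 [-0.25  0.8  -0.11]
0.073 [ 0.71 -0.15 -0.29]
0.072 [ 0.76 -0.97  1.82]
0.071 [-0.79 -3.12  4.88]
down t 11.1 pos [ 0.6244 -0.2133  0.0717] F [-1.1 -3.3  5.6] w 0.139
open t 11.4 pos [ 0.6238 -0.2122  0.0705] F [-0.5 -0.7 -0.6] w 0.299
t 13.9 pos [0.6262 0.2074 0.2005] F [-0.1  0.6  0. ] w 0.305
```

View pics/placed.png

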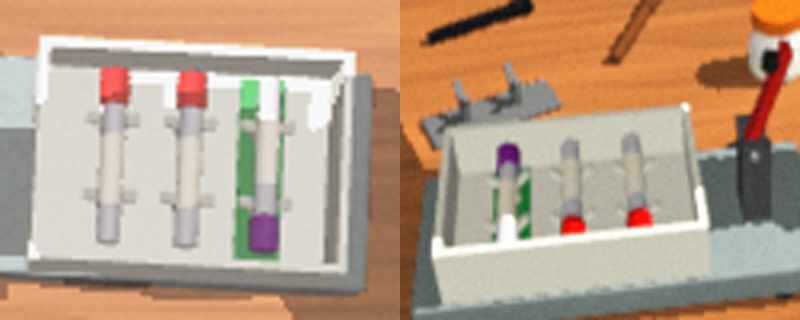

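The purple tube is seated on both notches of the green lane. In the left half its cap end is at (264,251) and its glass end at about (266,81), and the notches at y=127 and 205 make it centred to within about 1–2 mm. Both red tubes are still in place. Next is the lid.

```bash
python3 - <<'E'
from h import *
L=np.array([.632,.1611,-.213])
y=best([L[0],L[1],.2],[L[2],L[2]+np.pi,L[2]-np.pi]); print("yaw",y)
manip.gripper_to(.6,60)
manip.move_pose([L[0],L[1],.13],down(y)); say()
manip.movel([L[0],L[1],.044],.1); say()
manip.gripper_to(0,60); manip.hold(.2); say("grip")
f=ft(); manip.movel([L[0],L[1],.27],.15); manip.hold(.2); say("lift")
D=[-.0072,-.3301,.173]; P=L+D; y2=y+D[2]
print(P)
manip.movel([P[0],P[1],.27],.18,down(y2)); say("over")
manip.movel([P[0],P[1],.145],.12); manip.hold(.3); say("hover")
for c in CI: cv2.imwrite(f"pics/l_{c}.png",grab_frame(c)[:,:,::-1])
a=cv2.imread("pics/l_top.png")[80:190,310:450]; b=cv2.imread("pics/l_scene.png")[150:300,205:355]
cv2.imwrite("pics/lidhov.png",np.hstack([cv2.resize(a,(400,314),interpolation=2),cv2.resize(b,(400,400),interpolation=2)[:314]]) if 0 else np.hstack([cv2.resize(a,(400,400),interpolation=2),cv2.resize(b,(400,400),interpolation=2)]))
E
```

```text
yaw -3.354592653589793
t 15.1 pos [0.6323 0.1613 0.1304] F [0.4 0.9 0.7] w 0.598
t 16.1 pos [0.6326 0.1613 0.0447] F [-0.9  0.  -0.3] w 0.6
grip t 16.7 pos [0.6326 0.1612 0.0448] F [-0.7  0.2  5.6] w 0.151
lift t 18.6 pos [0.6317 0.161  0.2693] F [-0.4  0.1 -1.8] w 0.153
[ 0.6248 -0.169  -0.04  ]
over t 20.6 pos [ 0.6249 -0.1682  0.27  ] F [ 0.8  0.1 -1.7] w 0.155
hover t 22.1 pos [ 0.625  -0.1691  0.1455] F [ 0.3  0.2 -2. ] w 0.158
```

View pics/lidhov.png

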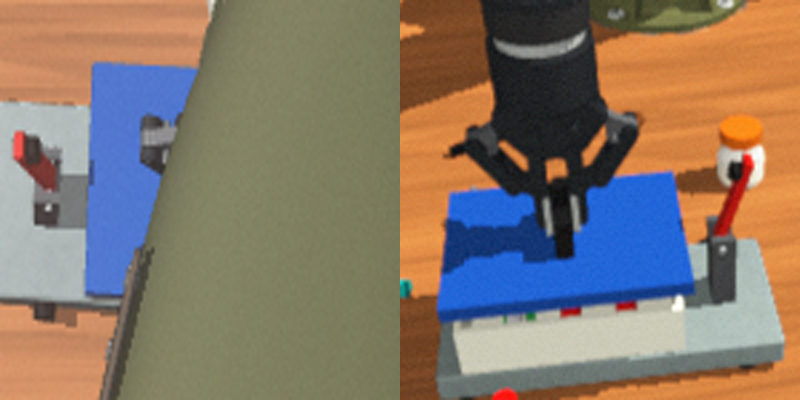

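The lid hovers level over the tray, with its right edge clear of the clamp post. Scene-half plate corners: (448,193), (675,173), (690,292), (438,306). I'll refine both the lid and the rim from edges.

```bash
cat >> h.py <<'E'
from scipy.ndimage import map_coordinates
def edgefit(c,im,p0,hx,hy,z,edges,ch,dark_out,rng=4,iters=4):
    """refine (x,y,yaw) of a rectangle's outline; edges: subset of 0 +x,1 -y,2 -x,3 +y;
    ch picks a channel image; the outward intensity step is taken as falling if dark_out"""
    g=cv2.GaussianBlur(ch(im.astype(np.float32)),(0,0),.7); p=np.array(p0,float)
    C=np.array([[hx,hy,z],[hx,-hy,z],[-hx,-hy,z],[-hx,hy,z]])
    for _ in range(iters):
        pts=[];tg=[];nn=[]
        for e in edges:
            A,B=C[e],C[(e+1)%4]
            for t in np.linspace(.08,.92,40):
                l=A+(B-A)*t; o=l*[1,1,1]; n3=np.array([[1,0,0],[0,-1,0],[-1,0,0],[0,1,0]])[e]*.005
                u,v=proj(c,place(p,[l,l+n3])); n=(v-u)/np.linalg.norm(v-u)
                s=np.arange(-rng,rng+.01,.1); q=u+s[:,None]*n
                pr=map_coordinates(g,[q[:,1],q[:,0]],order=1); d=np.gradient(pr)*(-1 if dark_out else 1)
                k=d.argmax()
                if d[k]<.6: continue
                w=np.clip(d[max(0,k-8):k+9],0,None); off=(w*s[max(0,k-8):k+9]).sum()/w.sum()
                pts.append(l);tg.append(u+off*n);nn.append(n)
        tg=np.array(tg);nn=np.array(nn)
        r=lambda x:((proj(c,place(x,pts))-tg)*nn).sum(1)
        s_=least_squares(r,p,loss="soft_l1",f_scale=.3,x_scale=[.01,.01,.1]); p=s_.x
    return p.round(4),len(pts),np.median(abs(r(p))).round(2)
E
python3 - <<'E'
from h import *
rd=lambda n:cv2.imread(f"pics/{n}.png")[:,:,::-1]
red=lambda i:i[...,0]; blue_red=lambda i:i[...,2]-i[...,0]; bl=lambda i:i[...,2]
zt=.1455-.0448+.013
print("scene lid ", edgefit("scene",rd("l_scene"),[.625,-.1685,-.045],.07,.095,zt,[1,2,3],blue_red,True))
print("scene lid0", edgefit("scene",rd("scene0"),[.633,.161,-.22],.07,.095,.013,[1,2,3],blue_red,True))
print("top lid   ", edgefit("top",rd("l_top"),[.629,-.1695,-.04],.07,.095,zt,[3],blue_red,True))
print("top lid0  ", edgefit("top",rd("top0"),[.6355,.1614,-.207],.07,.095,.013,[0,1,2,3],blue_red,True))
sc=[("scene0",),("p_scene",)]
for n in("scene0","p_scene"): print("scene mix",n,edgefit("scene",rd(n),[.6254,-.1684,-.045],.063,.088,.081,[0,1,2,3],red,True,3), edgefit("scene",rd(n),[.6254,-.1684,-.045],.063,.088,.081,[1,2,3],bl,True,3))
for n in("top0","p_top"): print("top mix",n,edgefit("top",rd(n),[.629,-.1693,-.037],.063,.088,.081,[0,1,2,3],bl,True,3))
E
```

```text
scene lid  (array([ 0.6283, -0.1688, -0.0399]), 117, np.float64(0.34))
scene lid0 (array([ 0.6346,  0.1614, -0.213 ]), 120, np.float64(0.36))Traceback (most recent call last):
  File "<stdin>", line 7, in <module>
  File "h.py", line 59, in edgefit
    s_=least_squares(r,p,loss="soft_l1",f_scale=.3,x_scale=[.01,.01,.1]); p=s_.x
    return func(*args, **kwargs)
    vector_fun = VectorFunction(
        fun_wrapped,
    ...<6 lines>...
        workers=workers
    )
    self._update_fun()
    ~~~~~~~~~~~~~~~~^^
    self.f = self.fun_wrapped(xp_copy(self.x))
             ~~~~~~~~~~~~~~~~^^^^^^^^^^^^^^^^^
    return np.atleast_1d(self.fun(x))
                         ~~~~~~~~^^^
    return self.f(x, *self.args, **self.kwargs)
           ~~~~~~^^^^^^^^^^^^^^^^^^^^^^^^^^^^^^
  File "h.py", line 58, in <lambda>
    r=lambda x:((proj(c,place(x,pts))-tg)*nn).sum(1)
                        ~~~~~^^^^^^^
  File "h.py", line 15, in place
    return np.c_[p[0]+c*L[:,0]-s*L[:,1],p[1]+s*L[:,0]+c*L[:,1],L[:,2]]
                        ~^^^^^
IndexError: too many indices for array: array is 1-dimensional, but 2 were indexed
```

```bash
python3 - <<'E'
from h import *
rd=lambda n:cv2.imread(f"pics/{n}.png")[:,:,::-1]
red=lambda i:i[...,0]; br=lambda i:i[...,2]-i[...,0]; bl=lambda i:i[...,2]
zt=.1455-.0448+.013
def t(*a,**k):
    try: print(*a[:1],*edgefit(*a[1:],**k))
    except Exception as e: print(a[0],"fail",type(e))
t("top lid iter1","top",rd("l_top"),[.629,-.1695,-.04],.07,.095,zt,[0,3],br,True,4,1)
t("top lid iter3","top",rd("l_top"),[.629,-.1695,-.04],.07,.095,zt,[0,3],br,True,4,3)
t("top lid0","top",rd("top0"),[.6355,.1614,-.207],.07,.095,.013,[0,1,2,3],br,True)
for n in("scene0","p_scene"):
    t("scene mix red "+n,"scene",rd(n),[.6254,-.1684,-.045],.063,.088,.081,[0,1,2,3],red,True,3)
    t("scene mix blu "+n,"scene",rd(n),[.6254,-.1684,-.045],.063,.088,.081,[1,2,3],bl,True,3)
for n in("top0","p_top"):
    t("top mix "+n,"top",rd(n),[.629,-.1693,-.037],.063,.088,.081,[0,1,2,3],bl,True,3)
u=proj("top",place([.629,-.1695,-.04],[[.07,.095,zt],[-.07,.095,zt]])); print(u)
im=rd("l_top"); print(im[150,335:352].tolist())
E
```

```text
top lid iter1 [ 0.6289 -0.1683 -0.0381] 57 0.13
top lid iter3 [ 0.629  -0.1682 -0.0371] 57 0.11
top lid0 [ 0.6358  0.1623 -0.2099] 160 0.17
scene mix red scene0 [ 0.6277 -0.1691 -0.0475] 160 0.4
scene mix blu scene0 [ 0.6255 -0.1689 -0.0451] 117 0.21
scene mix red p_scene [ 0.6284 -0.1701 -0.0287] 139 0.43
scene mix blu p_scene [ 0.6281 -0.1692 -0.0404] 120 0.22
top mix top0 [ 0.6296 -0.169  -0.0461] 160 0.15
top mix p_top [ 0.6298 -0.1692 -0.0461] 160 0.12
[[342.57447503  96.49128541]
 [339.72719154 159.81106356]]
[[173, 181, 181], [175, 183, 184], [175, 183, 184], [174, 184, 182], [173, 183, 185], [80, 112, 193], [86, 124, 211], [82, 120, 210], [82, 120, 209], [81, 119, 208], [81, 120, 208], [83, 122, 211], [84, 121, 209], [80, 120, 207], [82, 121, 210], [82, 122, 210], [80, 120, 210]]
```

```bash
python3 - <<'E'
from h import *
P=np.array([.6248,-.1696]); y=-3.354592653589793+.173-.005
manip.movel([P[0],P[1],.130],.1,down(y)); manip.hold(.2); f0=ft(); say("pre")
for z in np.arange(.128,.1145,-.001):
    manip.movel([P[0],P[1],z],.03); d=ft()-f0; print(round(z,4),d,round(manip.get_obs()["tool_pos"][2],4))
    if d[2]>7: break
say()
E
```

```text
pre t 22.7 pos [ 0.6251 -0.1697  0.1304] F [ 0.1  0.1 -1.9] w 0.151
0.128 [-0.26 -0.96 -0.14] 0.128
0.127 [ 0.11 -0.26  0.14] 0.1269
0.126 [ 0.58 -0.47  0.46] 0.1259
0.125 [-0.65 -0.14 -0.02] 0.1249
0.124 [-0.02 -0.03 -0.96] 0.1239
0.123 [-0.56 -0.44  0.17] 0.1229
0.122 [ 0.37 -0.48 -0.11] 0.1219
0.121 [0.26 0.89 0.69] 0.1209
0.12 [-0.25  1.52  0.08] 0.1199
0.119 [-0.19  0.29  0.4 ] 0.1189
0.118 [-0.58 -0.11  0.01] 0.118
0.117 [-3.03  0.08  7.38] 0.1178
t 25.7 pos [ 0.6249 -0.1696  0.1178] F [-3.   0.2  5.5] w 0.155
```

The lid went down freely and met the tray at the predicted height (TCP 0.1178). Now I release it and swing the clamp with shut fingers.

```bash
python3 - <<'E'
from h import *
M=np.array([.6248,-.1696,-.043]); y=-3.354592653589793+.173-.005
manip.gripper_to(.5); manip.hold(.1); say("released")
manip.movel([M[0],M[1],.16],.1); 
W=lambda Y,Ztip: place(M,[[0,Y,Ztip+.025]])[0]
manip.movel([M[0],M[1],.27],.25); manip.gripper_to(0)
cv2.imwrite("pics/s_scene.png",grab_frame("scene")[:,:,::-1])
manip.movel(W(.215,.245),.3); manip.movel(W(.215,.145),.2); manip.hold(.1); f0=ft(); say("beside")
for Y in (.19,.175,.16,.1435): manip.movel(W(Y,.145),.08); print(Y,ft()-f0)
h=.0145
for th in np.linspace(1.4,.15,9):
    r=.074-.012*th/1.4
    cy=.125-r*np.cos(th)+.004*np.sin(th); cz=.097+r*np.sin(th)+.004*np.cos(th)
    manip.movel(W(cy+h,cz),.08); print(round(th,2),ft()-f0)
say()
for c in CI: cv2.imwrite(f"pics/c_{c}.png",grab_frame(c)[:,:,::-1])
a=cv2.imread("pics/c_scene.png")[150:300,205:355]; b=cv2.imread("pics/s_scene.png")[150:300,205:355]
cv2.imwrite("pics/cl.png",np.hstack([cv2.resize(b,(400,400),interpolation=2),cv2.resize(a,(400,400),interpolation=2)]))
E
```

```text
released t 26.2 pos [ 0.6248 -0.1696  0.1169] F [-0.1  0.7  0.9] w 0.501
beside t 29.5 pos [0.6354 0.0447 0.172 ] F [ 0.  -0.6 -0.3] w 0.001
0.19 [0.74 0.16 0.45]
0.175 [-0.03  0.41  0.49]
0.16 [0.09 1.44 0.73]
0.1435 [-0.43  1.05  0.48]
1.4 [0.15 1.41 0.47]
1.24 [-0.16  0.96  0.86]
1.09 [ 0.8  -0.02  0.03]
0.93 [ 0.9   0.95 -0.4 ]
0.77 [0.06 1.05 0.08]
0.62 [0.01 1.03 0.92]
0.46 [-0.19  0.29  0.63]
0.31 [0.35 1.14 0.67]
0.15 [-0.4   0.29  0.16]
t 33.6 pos [ 0.6272 -0.1017  0.136 ] F [-0.4 -0.3 -0.2] w 0.002
```

View pics/cl.png

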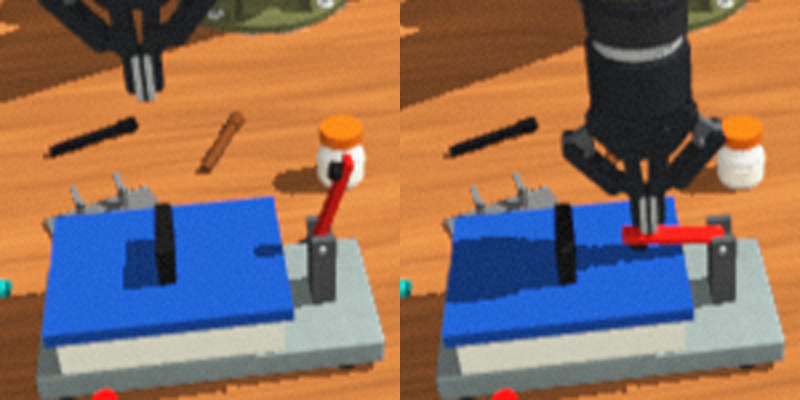

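The lid is squarely seated, and the clamp arm has swung over to nearly level ((675,235) in the crop) with the fingers on it. Next I press down over the pad until the foot rests on the lid.

```bash
python3 - <<'E'
from h import *
M=np.array([.6248,-.1696,-.043])
W=lambda Y,Ztip: place(M,[[0,Y,Ztip+.025]])[0]
manip.movel(W(.061,.112),.05); f0=ft()
for z in np.arange(.110,.0945,-.001):
    manip.movel(W(.060,z),.03); d=ft()-f0; print(round(z,3),d[2],round(manip.get_obs()["tool_pos"][2]-.025,4))
    if d[2]>9: break
manip.hold(.2); say("pressed")
manip.movel(W(.060,.16),.15); manip.movel(W(.060,.25),.3)
j=np.array(manip.get_obs()["joint_positions"]); j[0]+=.75; manip.movej(list(j)); say()
for c in CI: cv2.imwrite(f"pics/e_{c}.png",grab_frame(c)[:,:,::-1])
b=cv2.imread("pics/e_scene.png")[190:290,205:355]; a=cv2.imread("pics/e_top.png")[80:230,285:435]
cv2.imwrite("pics/end.png",np.hstack([cv2.resize(b,(480,320),interpolation=2),cv2.resize(a,(320,320),interpolation=2)]))
br=lambda i:i[...,2]-i[...,0]
print(edgefit("top",cv2.imread("pics/e_top.png")[:,:,::-1],[.629,-.169,-.043],.07,.095,.086,[0,1,2,3],br,True))
E
```

```text
0.11 0.07 0.1099
0.109 0.21000000000000002 0.109
0.108 0.46 0.1079
0.107 -0.39 0.1069
0.106 0.54 0.1059
0.105 0.38 0.1049
0.104 0.07 0.1039
0.103 -0.6799999999999999 0.1029
0.102 0.07 0.1019
0.101 2.52 0.1011
0.1 9.01 0.1011
pressed t 37.0 pos [ 0.6274 -0.1097  0.126 ] F [-2.3 -0.   8.9] w 0.0
t 39.7 pos [0.5345 0.3465 0.2748] F [ 0.5 -0.1  0.2] w 0.002
(array([ 0.6285, -0.1692, -0.0411]), 156, np.float64(0.23))
```

View pics/end.png

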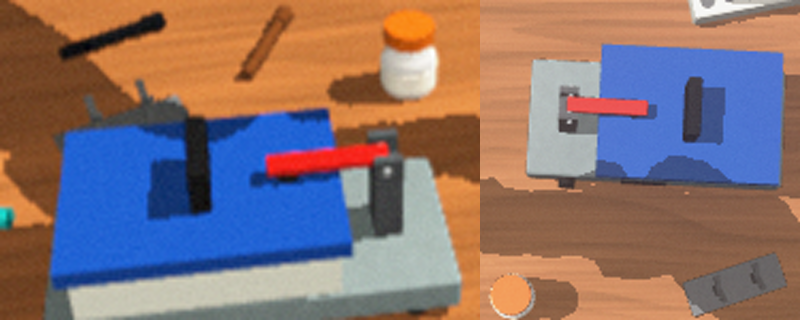

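The lid is seated and aligned, and the clamp arm lies level over it ((330,160) in the left half). The jar is undisturbed. I'll check the clamp angle numerically before handing in.

```bash
python3 - <<'E'
from h import *
im=cv2.imread("pics/e_scene.png"); h=cv2.cvtColor(im,cv2.COLOR_BGR2HSV)
m=((h[...,0]<6)|(h[...,0]>174))&(h[...,1]>190)&(h[...,2]>90)
m[:232]=0;m[252:]=0;m[:,:285]=0;m[:,340:]=0
v,u=np.nonzero(m)
print("mask box",u.min(),v.min(),u.max(),v.max(),len(u)); k=u<u.min()+4; print("tip rows",v[k].min(),v[k].max())
for M in ([.6255,-.169,-.045],[.628,-.169,-.04]):
  for th in(0,.05,.1):
    d=lambda r,o,x:[x,.125-r*np.cos(th)+o*np.sin(th),.097+r*np.sin(th)+o*np.cos(th)]
    print(th,proj("scene",place(M,[d(.08,o,x) for o,x in((.004,-.008),(.004,.008),(-.004,.008))])).round(1).tolist())
E
```

```text
mask box 289 235 325 244 219
tip rows 239 244
0 [[287.3, 237.2], [287.8, 242.1], [288.1, 244.8]]
0.05 [[287.3, 235.8], [287.8, 240.6], [287.9, 243.5]]
0.1 [[287.4, 234.4], [288.0, 239.2], [287.8, 242.1]]
0 [[287.4, 237.9], [288.0, 242.7], [288.2, 245.5]]
0.05 [[287.4, 236.5], [288.0, 241.3], [288.0, 244.1]]
0.1 [[287.6, 235.1], [288.1, 239.9], [288.0, 242.7]]
```

```bash
python3 -c "
from cell import *
print(close_job())"
```

```text
the job is handed in; nothing more can be done
None
```

I handed the job in at about 40 s on the robot's clock: the purple tube is in the free lane (centred to about 1–2 mm by the picture), the lid is seated squarely, and the clamp foot rests on it at an angle of about 0. The jar and the two red tubes looked undisturbed, though I did not check the carton again at the end.

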